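# Test the push-to-open catch on the wide door sample

### The job

Test the push-to-open catch of the wider of the two small door samples on the bench: with the fingertips press its door down once near its free edge (opposite the brass hinges) until it stops, then let go so that it pops up. Keep clear and watch it for about two seconds to confirm that it stays open. Do not press it a second time or pry it up, and leave the narrow sample and the other hardware alone.

Things in the scene. Friction and masses are not known exactly. Their poses are not given: they have to be found in the camera images.
- wide: the wider door sample, screwed down: plywood box 140 (x) x 101 (y), 70 mm high, on a base board 190 x 121 x 12, with an oak door 118 (x) x 105 (y) x 14 mm lying face up over it. Origin on the bench under the box. Hinge line (two brass hinges) along its own y axis at x = +58 mm, height 97 mm; the door's free edge at x = -67 mm. Shut, the door's top is 95 mm above the bench.
- wide_press (a point): the place to press: on the upper face of the wide door, on its centre line, 17 mm in from the free edge and 108 mm from the hinge line; 95 mm above the bench while shut. It moves with the door.
- wide_door (a joint): wide door's angle (rad): 0 shut and caught, -0.075 pressed in to its stop (8 mm down at the place to press), +0.40 popped open to its stay (that place then about 40 mm higher, the free edge 48 mm). 3 to 5 N there moves it; the catch lets go 5 to 8 mm down. Let up, it springs open within half a second and stays. Pressed to the stop again it catches shut.
- wide_catch (a joint): push-push catch inside the wide sample, out of sight (m): about 0 caught as at the start, 0.004 to 0.006 while the door is first held pressed in, 0.009 to 0.011 after the door has popped open, 0.014 or more if it has been pressed a second time.
- narrow: the narrow door sample, built alike and screwed down: base board 190 (x) x 72 (y) x 12 mm, box 140 x 52 x 70 mm, door 118 (x) x 56 (y) x 14 mm at the same height. Origin and axes as on the wide one. To be left alone; the samples and the tin change places.
- narrow_door (a joint): angle of the narrow door (rad): 0 shut, negative pressed in, positive open. It must stay shut.
- bolt: bystander: loose black barrel bolt lying flat beyond the samples, 105 (x) x 34 x 34 mm high. Origin: under its middle.
- tin: bystander: loose round steel screw tin, 54 mm across, 62 mm high, standing beside or between the samples. Origin: centre of its underside.
- hasp: bystander: loose zinc-plated hasp with its staple, lying flat, 104 (x) x 40 x 25 mm high. Origin: under it, near its middle.
Things that resemble listed ones, but are neither listed nor needed, are in the scene too. Leave any blue look-alike of the wide alone.

How it is judged:
On the way, in this order (a step that is already met when the one before it is completed fails the run):
1. the wide door is pressed in with the fingers until its catch lets go (value of joint wide_door below -0.04 rad and value of joint wide_catch above 0.0035 m and contact force between the fingers and wide above 0.5 N).
2. the wide door has popped open and stands open, untouched, for 1.5 s (value of joint wide_door above 0.33 rad and value of joint wide_catch between 0.0075 and 0.0125 m and contact force between each of the arm, the fingers and wide below 0.1 N), for 1.5 s.
At the end, for the whole second after the job is handed in: The wide door stands open at its stay (over 0.33 rad) and still, after one press (catch between 0.0075 and 0.0125 m), having stood untouched for 1.5 s; the narrow door is shut (within -0.02 and 0.03 rad) and each bystander is within 20 mm of where it was (value of joint wide_door above 0.33 rad and velocity of joint wide_door between -0.05 and 0.05 rad/s and value of joint wide_catch between 0.0075 and 0.0125 m and value of joint narrow_door between -0.02 and 0.03 rad and distance of each of bolt, tin, hasp from where it was at the start of the episode below 0.02 m).
It fails at once if the wide door is pressed in a second time (value of joint wide_catch above 0.0125 m).
It fails at once if the wide door is pried up against its catch (value of joint wide_door above 0.05 rad and value of joint wide_catch below 0.0025 m).
It fails at once if the narrow door is pressed or opened (value of joint narrow_door below -0.04 rad or value of joint narrow_door above 0.05 rad).
It fails at once if a bystander is pushed away or lifted (distance of any of bolt, tin, hasp from where it was at the start of the episode above 0.025 m).
It also fails if it takes over 32 s, if anything falls off the work surface, if the arm or the gripper's body presses on something with over 40 N, if the wrist force passes 120 N, or if a joint passes its speed limit or range.

### The arm

A 6-joint arm with a two-finger parallel gripper is mounted at the origin on the work surface. World frame = base frame: x ahead of the robot, y to its left, z up, the work surface at z = 0. Lengths are in m, angles in rad, forces in N, time in s.
With the tool pointing down it reaches from about 0.25 to 0.775 m from the base axis. Payload 4 kg.
Tool frame: the origin (TCP) lies at the very end of the fingers, on their centre line; the grasp point (between the pads) lies 19 mm behind it (bot.grasp_offset is the x of the grasp point in the tool frame, in m); x points along the fingers, y is the direction in which the jaws open and shut, and the axes are right-handed (so a half turn about x gives the same grasp; the last joint's range is limited). The gripper opens to 85 mm and grips with 20 to 120 N. Pads are 22 mm wide; open, the fingers measure 114 mm over their backs; the gripper's body (76 mm by 85 mm) begins 54 mm behind the grasp point. The pads swing forward as they close: fully open they stand 13 mm farther back than shut.
Start: joints at [-1.334, 0.087, 1.371, -0, 1.684, -0.103], TCP at [0.183, -0.519, 0.231] pointing down, gripper open.
Joint ranges: [-3.1, 3.1], [-0.76, 2.03], [0.27, 2.55], [-1.08, 4.22], [0.17, 2.65], [-2.57, 2.57]. Speed limits (rad/s): [2.79, 2.79, 3.14, 3.14, 3.14, 3.14].

### API

Orientations are given as a 3x3 rotation matrix whose columns are the frame's x, y, z axes.
In Python, from cell import observe, optics, order, bot gives the robot as it stands.
- The arm moves only by the tool step_arm, never from a script. Its arguments are lists of equal length, an entry for each row: "grip": the opening, from -1 (shut) to 1 (fully open); "dp": the shift along the tool's x, y, z in units of 50 mm (1.0 is 50 mm), a list of three; "spin": the turn about the tool's x in units of 5 degrees (1.0 is 5 degrees). In form: {"grip": [grip, ...], "dp": [[x, y, z], ...], "spin": [spin, ...]}. A call has 1 to 12 rows; each row is the pose to reach, as a shift and turn from the pose commanded when the call began, along the tool's axes at that moment; what a row does not reach only later rows make up. A row lasts 1/10 s, in which the tool goes at most 50 mm and 8.59 degrees, less where a joint would pass 70% of its speed; a pose out of reach is approached as far as the arm can. A call with a gripper value outside its range is refused whole. The fingers move at their own pace and stop on an object; "newtons" is the grip in N (left out, the last holds). Time passes only in rows, so rows that repeat a pose let the fingers close. It gives the time, the measured TCP pose, the force and the opening at its end, in the units of the state.
- observe(): the state, without advancing time (a new reading comes with each control period).
- optics.camera(name): name is "scene" or "top"; returns the picture (480x640x3 uint8, red, green, blue); there is no depth.
- optics.camera_info(name): a dict with "fov_y" (degrees; the focal length in pixels is half the picture's height over the tangent of half this angle, whatever the lens; pixels are square), "cx", "cy" (the principal point, pixels), "rvec" (rotation vector, rad) and "tvec" (3), from world to camera coordinates, as OpenCV has them. Camera axes: x right, y down, z forward; pixel columns grow to the right and rows downward; lengths in m; the calibration is good to about 2 mm. A picture is of the moment at which its call begins. camera_info takes no time and is no camera call.
- order.hand_in(): hands the job in, once; it reports no verdict.
Trained networks look in the newest picture that a camera, given by its name, has taken for a name from the list of things; names that differ only in an ending like _2 or _b are one class to them, and where a whole thing is asked for, a point or a joint stands for the part that bears it (a point fixed in the world has none). Each returns a list of dicts, best first, with "p" (0 to 1); they miss things now and then, are a little off and sometimes report something else, mostly with a low value. They report only what shows in the picture. A call takes as long as a camera call. They do not tell look-alikes from the thing itself.
- optics.masks_of(label, camera): "region" (480x640 bool, what is visible of it) and "pixel" ([row, column] in pixels, amid what is visible of it).
- optics.spot_point(label, camera): "pixel" ([row, column] in pixels: a listed point, or the origin of a listed thing).
The state is a dict: "t": time; "q": joint angles; "qvel": joint speeds; "effort": joint torques, N m; "eef_pos": TCP position; "tcp_rot": TCP orientation; "force": force on the tool from outside, world axes, zero at the start; "torque": the same for the moment, N m; "grip_width": finger opening in m.
Only numpy, scipy, OpenCV 4.12 (cv2) and the standard library are available. Lean on these libraries where they do the work, as an engineer would, in place of code of your own. Each camera call takes 0.05 s, during which the arm holds its last target.

## Working session

There is one attempt and no reset: what is moved stays moved. The work goes in short steps, Python scripts to look and compute and a tool call to move; the robot and the scene stay as the last step left them, time stands still between calls to the robot, and variables do not carry over. Pictures are saved under pics/ and viewed, and the job is handed in when it is done.

Besides the shell and the picture viewer there is one more tool, called after ">>>" in YAML: its name, and indented under it one key for each argument. step_arm: Moves the arm, as the interface text tells. Its arguments: {"type":"object","properties":{"grip":{"type":"array","items":{"type":"number"}},"dp":{"type":"array","items":{"type":"array","items":{"type":"number"}}},"spin":{"type":"array","items":{"type":"number"}},"newtons":{"type":"number"}},"required":["grip","dp","spin"]}

```bash
mkdir -p pics; ls
cat > h.py <<'E'
import numpy as np,cv2
from cell import observe,optics,order,bot
def cam(n):
    i=optics.camera_info(n);f=240/np.tan(np.radians(i['fov_y']/2))
    K=np.array([[f,0,i['cx']],[0,f,i['cy']],[0,0,1]]);R=cv2.Rodrigues(np.array(i['rvec'],float))[0];t=np.array(i['tvec'],float).ravel()
    return K,R,t
def proj(n,p):
    K,R,t=cam(n);q=K@(R@np.array(p,float)+t);return q[:2]/q[2]
def tri(obs): # list of (cam,[row,col])
    A=[]
    for n,(r,c) in obs:
        K,R,t=cam(n);P=K@np.c_[R,t];A+=[c*P[2]-P[0],r*P[2]-P[1]]
    X=np.linalg.svd(np.array(A))[2][-1];return X[:3]/X[3]
def onz(n,rc,z):
    K,R,t=cam(n);d=R.T@np.linalg.inv(K)@[rc[1],rc[0],1];o=-R.T@t;return o+d*(z-o[2])/d[2]
E
python3 - <<'E'
from h import *
for n in('scene','top'):
    im=optics.camera(n);cv2.imwrite(f'pics/{n}0.png',im[:,:,::-1]);print(n,optics.camera_info(n))
    for l in('wide','wide_press','narrow'):
        for d in optics.spot_point(l,n): print(l,d['p'],d['pixel'],onz(n,d['pixel'],.095 if l=='wide_press' else 0))
s=observe();print(s['t'],s['eef_pos'],s['tcp_rot'],s['force'],s['grip_width'])
E
```

```text
pics
scene {'fov_y': 46.78913105783544, 'cx': 327.3071749554253, 'cy': 244.14984469918022, 'rvec': array([ 1.99840438,  0.77172977, -0.41970499]), 'tvec': array([-0.4983604 , -0.08064295,  1.52502021])}
wide 0.89 [284.3, 274.5] [0.49855428 0.01188823 0.        ]
wide 0.56 [218.9, 424.0] [0.57355784 0.50491535 0.        ]
wide 0.43 [241.3, 261.7] [0.33730399 0.12022072 0.        ]
wide_press 0.67 [183.0, 411.0] [0.52506305 0.49788623 0.095     ]
wide_press 0.57 [242.3, 259.9] [0.45903967 0.01003505 0.095     ]
narrow 0.9 [358.8, 201.8] [ 0.57428953 -0.24734257  0.        ]
top {'fov_y': 45.535236464784454, 'cx': 310.80898722586886, 'cy': 247.24492859051742, 'rvec': array([ 2.12952546, -2.18419253,  0.12009807]), 'tvec': array([0.09640579, 0.62343481, 1.34049618])}
wide 0.94 [301.3, 339.8] [0.495144   0.01318562 0.        ]
wide 0.73 [277.2, 141.1] [0.56656997 0.50104451 0.        ]
wide_press 0.68 [294.2, 126.7] [0.52138362 0.50477824 0.095     ]
wide_press 0.65 [320.2, 336.7] [0.45038516 0.02557417 0.095     ]
narrow 0.94 [266.1, 444.5] [ 0.57490841 -0.24690767  0.        ]
0.4 [ 0.18329974 -0.51849044  0.23115192] [[-5.32095042e-05  3.33297384e-01 -9.42821749e-01]
 [ 2.74726795e-04 -9.42821710e-01 -3.33297385e-01]
 [-9.99999961e-01 -2.76752986e-04 -4.13986463e-05]] [-0.07336666 -0.31565586 -0.45573345] 0.08543609306679521
```

View pics/scene0.png

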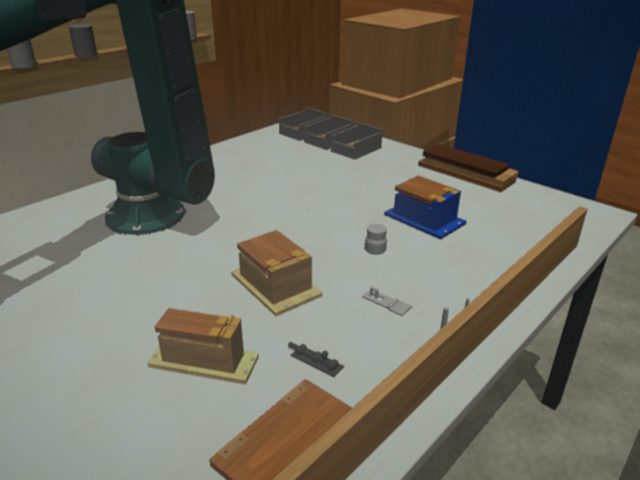

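View pics/top0.png

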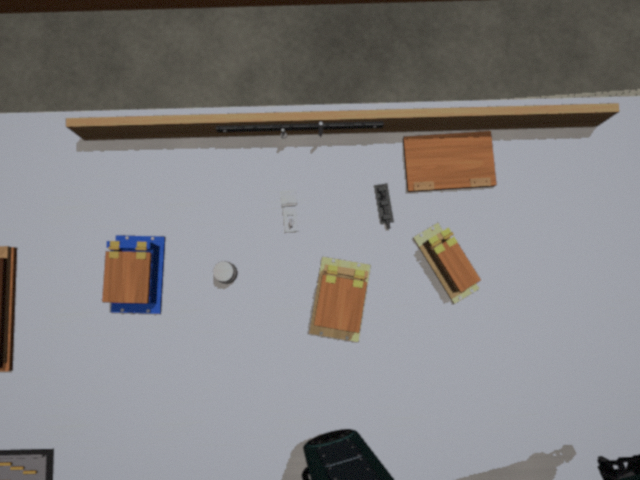

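The yellow-based wide sample stands at top pixel (row 300, col 340) and scene pixel (275, 275). The blue look-alike is at the top view's left, and the narrow sample at (265, 447) in top. The two views disagree on the press point, so I'll refine it from the door's corners.

Run:
```python
from h import *
for n,(r0,r1,c0,c1) in (('scene',(220,320,220,330)),('top',(245,355,295,385))):
    im=cv2.imread(f'pics/{n}0.png')[r0:r1,c0:c1];cv2.imwrite(f'pics/{n}0z.png',cv2.resize(im,None,fx=5.4,fy=5.4,interpolation=cv2.INTER_CUBIC))
    optics.camera(n)
    for l in('wide_door','wide_press'):
        for d in optics.masks_of(l,n): print(n,l,d['p'],d['pixel'],d['region'].sum())
    print([(d['p'],d['pixel']) for d in optics.spot_point('wide_press',n)])
print(tri([('scene',[242.3,259.9]),('top',[320.2,336.7])]),tri([('scene',[284.3,274.5]),('top',[301.3,339.8])]))
```

```text
scene wide_door 0.8 [190.0, 422.9] 904
scene wide_door 0.71 [245.3, 269.3] 1480
scene wide_press 0.89 [189.3, 422.5] 904
scene wide_press 0.81 [249.0, 268.6] 1583
[(0.93, [239.9, 261.0]), (0.65, [182.0, 411.3])]
top wide_door 0.8 [303.8, 338.4] 2293
top wide_door 0.78 [278.1, 126.0] 2391
top wide_press 0.95 [276.8, 129.0] 2407
top wide_press 0.88 [304.1, 338.3] 2386
[(0.9, [319.7, 339.5]), (0.77, [295.4, 125.6])]
[0.44842439 0.02307239 0.08502816] [ 0.4956402   0.01357368 -0.00229514]
```

View pics/scene0z.png

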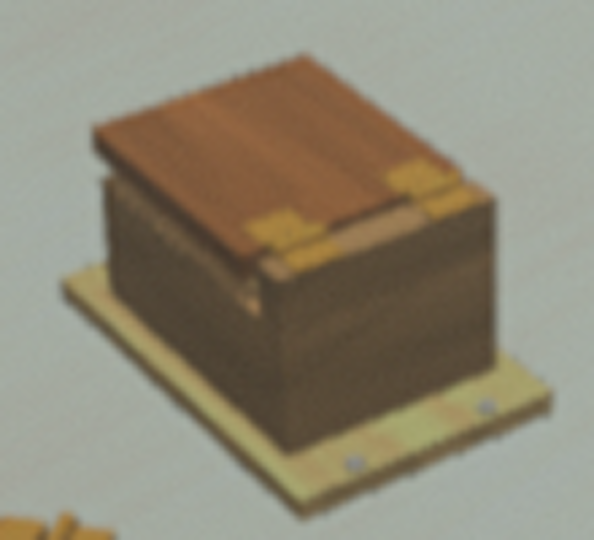

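View pics/top0z.png

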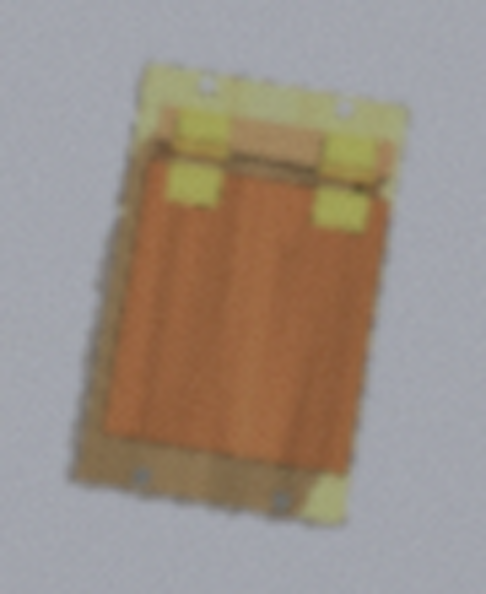

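Run:
```python
from h import *
a=[245+435/5.4,295+105/5.4];b=[245+473/5.4,295+348/5.4]
c=[245+155/5.4,295+152/5.4];d=[245+198/5.4,295+390/5.4]
sb=[220+128/5.4,220+95/5.4];sa=[220+55/5.4,220+305/5.4]
print(tri([('top',a),('scene',sa)]),tri([('top',b),('scene',sb)]))
P=[onz('top',q,.095) for q in(a,b,c,d)];S=[onz('scene',q,.095) for q in(sa,sb)];print(P,S)
for A,B in((P[0],P[1]),S):
    v=(B-A)/np.linalg.norm(B-A);u=np.array([-v[1],v[0],0]);print('w',np.linalg.norm(B-A),'u',u,np.degrees(np.arctan2(u[1],u[0])),'press',(A+B)/2+.017*u)
u=(P[2]+P[3]-P[0]-P[1])[:2];print(np.degrees(np.arctan2(u[1],u[0])),np.linalg.norm(u)/2)
for n in('bolt','tin','hasp'):
    print(n,[(e['p'],onz('top',e['pixel'],0)) for e in optics.spot_point(n,'top')])
```

```text
[0.44005336 0.07706711 0.09040689] [ 0.42195846 -0.0243954   0.09133984]
[array([0.43957714, 0.07644289, 0.095     ]), array([ 0.42126485, -0.02509083,  0.095     ]), array([0.5569553 , 0.05345952, 0.095     ]), array([ 0.53613464, -0.04690221,  0.095     ])] [array([0.44662011, 0.07223508, 0.095     ]), array([ 0.42782008, -0.02726959,  0.095     ])]
w 0.10317187654858999 u [ 0.98412205 -0.17749305  0.        ] -10.223770723558392 press [0.44715107 0.02265865 0.095     ]
w 0.10126510224500646 u [ 0.98261564 -0.18565156  0.        ] -10.699122295156457 press [0.45392456 0.01932667 0.095     ]
-10.916850743532894 0.11826419415254916
bolt [(0.61, array([ 0.73619368, -0.10828364,  0.        ]))]
tin [(0.72, array([0.57594011, 0.29653439, 0.        ]))]
hasp [(0.84, array([0.71924921, 0.1322379 , 0.        ]))]
```

>>> step_arm:
  grip: [-1,-1,-1,-1,-1,-1,-1,-1,-1,-1,-1,-1]
  dp:
    - [0,-0.3,-0.3]
    - [0,-0.9,-0.9]
    - [0,-1.6,-1.6]
    - [0,-2.3,-2.3]
    - [0,-3.0,-3.0]
    - [0,-3.7,-3.7]
    - [0,-4.4,-4.4]
    - [0,-5.1,-5.2]
    - [0,-5.8,-5.9]
    - [0,-6.4,-6.5]
    - [0,-6.8,-6.9]
    - [0,-7.0,-7.1]
  spin: [0,0.5,1,2,3,4,5,6,6,6,6,6]

```text
t: 2.15
eef_pos: [0.402, -0.0678, 0.2315]
tcp_rot: [[0.001, -0.179, -0.984], [0.0, -0.984, 0.179], [-1.0, -0.0, -0.001]]
force: [1.1, 0.0, -0.0]
grip_width: 0.0001
```

```bash
cat > g.py <<'E'
from h import *
def go(T):
    s=observe();R=s['tcp_rot'];d=R.T@(np.array(T)-s['eef_pos'])/.05
    b=R[:,1];print(s['t'],s['eef_pos'],'grip',s['grip_width'],'yaw y',np.degrees(np.arctan2(b[1],b[0])),'F',s['force'],'dp',d)
E
python3 -c "
from g import *
go([.448,.022,.2])"
```

```text
2.15 [ 0.40203334 -0.06780969  0.23151886] grip 8.531700370225675e-05 yaw y -100.31395226164736 F [ 1.0808965   0.02767632 -0.02658901] dp [ 0.63174754 -1.93146172 -0.58241869]
```

>>> step_arm:
  grip: [-1,-1,-1,-1,-1,-1,-1,-1]
  dp:
    - [0,-0.4,-0.1]
    - [0,-1.0,-0.3]
    - [0,-1.5,-0.5]
    - [0.3,-1.9,-0.6]
    - [0.9,-1.9,-0.6]
    - [1.5,-1.9,-0.6]
    - [1.9,-1.9,-0.6]
    - [1.9,-1.9,-0.6]
  spin: [0,0,0,0,0,0,0,0]

```text
t: 2.95
eef_pos: [0.4458, 0.018, 0.1329]
tcp_rot: [[-0.007, -0.183, -0.983], [0.001, -0.983, 0.183], [-1.0, 0.001, 0.007]]
force: [-0.3, -0.6, -0.2]
grip_width: -0.0002
```

```bash
python3 -c "
from g import *
go([.448,.022,.095])
for n,(r0,r1,c0,c1) in (('scene',(190,320,200,350)),('top',(245,375,280,400))):
    im=optics.camera(n)[r0:r1,c0:c1,::-1];cv2.imwrite(f'pics/{n}1z.png',cv2.resize(im,None,fx=4,fy=4,interpolation=cv2.INTER_CUBIC))
"
```

```text
2.95 [0.44577787 0.01795739 0.13285369] grip -0.0001622333362391094 yaw y -100.51744547461747 F [-0.31490074 -0.5813376  -0.16412548] dp [ 0.7567664  -0.0882446  -0.03450192]
```

View pics/scene1z.png

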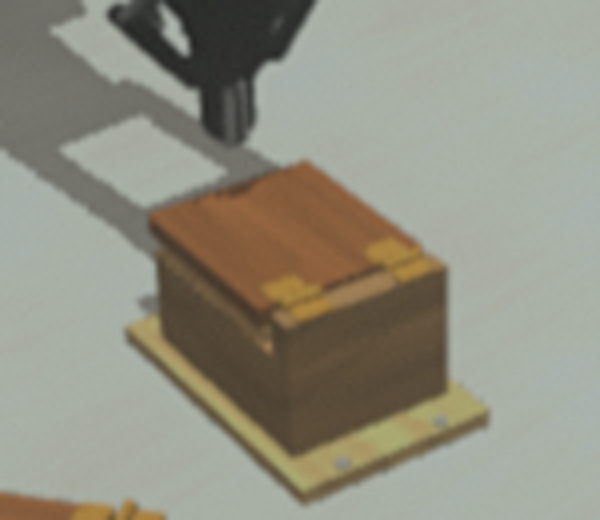

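View pics/top1z.png

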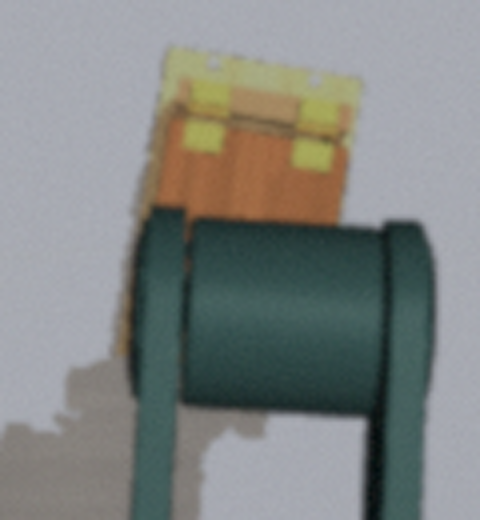

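Fingertips hang over the free-edge end of the door (scene crop, tip at about x 228, y 142), and the door is still shut. Next is one smooth press to about 2 to 3 mm past the expected stop.

>>> step_arm:
  grip: [-1,-1,-1,-1,-1,-1,-1,-1,-1]
  dp:
    - [0.2,-0.1,0]
    - [0.4,-0.1,0]
    - [0.6,-0.1,0]
    - [0.75,-0.1,0]
    - [0.82,-0.1,0]
    - [0.88,-0.1,0]
    - [0.94,-0.1,0]
    - [0.96,-0.1,0]
    - [0.96,-0.1,0]
  spin: [0,0,0,0,0,0,0,0,0]

```text
t: 3.95
eef_pos: [0.4489, 0.0225, 0.0885]
tcp_rot: [[-0.0, -0.183, -0.983], [-0.0, -0.983, 0.183], [-1.0, 0.0, 0.0]]
force: [-4.5, -0.2, 4.0]
grip_width: -0.0001
```

4 N at z 88.5 mm means the door is moving but not yet at its stop, so I'll keep pressing without letting up.

>>> step_arm:
  grip: [-1,-1,-1,-1,-1]
  dp:
    - [0.04,0,0]
    - [0.08,0,0]
    - [0.1,0,0]
    - [0.12,0,0]
    - [0.12,0,0]
  spin: [0,0,0,0,0]

```text
t: 4.45
eef_pos: [0.4494, 0.0225, 0.0869]
tcp_rot: [[0.001, -0.183, -0.983], [-0.001, -0.983, 0.183], [-1.0, 0.0, -0.001]]
force: [-12.4, 0.1, 24.6]
grip_width: -0.0002
```

24.6 N at z 86.9 mm, so the door is at its stop. Letting go and lifting well clear.

>>> step_arm:
  grip: [-1,-1,-1,-1,-1,-1,-1,-1]
  dp:
    - [-0.4,0,0]
    - [-1.2,0,0]
    - [-2.1,0,0]
    - [-3.0,0,0]
    - [-3.4,0,0.5]
    - [-3.6,0,1.2]
    - [-3.6,0,1.7]
    - [-3.6,0,1.9]
  spin: [0,0,0,0,0,0,0,0]

```text
t: 5.25
eef_pos: [0.3553, 0.0402, 0.2631]
tcp_rot: [[0.004, -0.182, -0.983], [-0.0, -0.983, 0.182], [-1.0, -0.001, -0.004]]
force: [0.1, 1.3, -0.6]
grip_width: -0.0005
```

```bash
python3 -c "
from g import *
go([.448,.022,.095])
for n,(r0,r1,c0,c1) in (('scene',(190,320,200,350)),('top',(245,375,280,400))):
    im=optics.camera(n)[r0:r1,c0:c1,::-1];cv2.imwrite(f'pics/{n}2z.png',cv2.resize(im,None,fx=4,fy=4,interpolation=cv2.INTER_CUBIC))
"
```

```text
5.25 [0.35533408 0.04020157 0.26310813] grip -0.0004866221497385036 yaw y -100.50723840534528 F [ 0.08936492  1.25582395 -0.60490378] dp [ 3.36988968  0.02213321 -1.87477976]
```

View pics/scene2z.png

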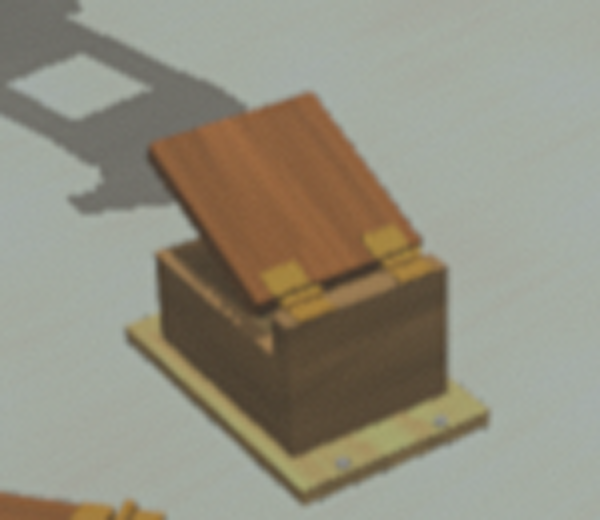

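The door has popped open: its free-edge corner in the scene crop rose from (150, 215) to (150, 150). The fingers are clear. Holding still to watch.

>>> step_arm:
  grip: [-1,-1,-1,-1,-1,-1,-1,-1,-1,-1,-1,-1]
  dp:
    - [0,0,0]
    - [0,0,0]
    - [0,0,0]
    - [0,0,0]
    - [0,0,0]
    - [0,0,0]
    - [0,0,0]
    - [0,0,0]
    - [0,0,0]
    - [0,0,0]
    - [0,0,0]
    - [0,0,0]
  spin: [0,0,0,0,0,0,0,0,0,0,0,0]

```text
t: 6.55
eef_pos: [0.3557, 0.04, 0.2623]
tcp_rot: [[0.0, -0.183, -0.983], [-0.0, -0.983, 0.183], [-1.0, 0.0, -0.0]]
force: [0.3, -1.2, -0.7]
grip_width: -0.0001
```

>>> step_arm:
  grip: [-1,-1,-1,-1,-1,-1,-1,-1,-1,-1,-1,-1]
  dp:
    - [0,0,0]
    - [0,0,0]
    - [0,0,0]
    - [0,0,0]
    - [0,0,0]
    - [0,0,0]
    - [0,0,0]
    - [0,0,0]
    - [0,0,0]
    - [0,0,0]
    - [0,0,0]
    - [0,0,0]
  spin: [0,0,0,0,0,0,0,0,0,0,0,0]

```text
t: 7.75
eef_pos: [0.3557, 0.0399, 0.2623]
tcp_rot: [[0.0, -0.183, -0.983], [-0.0, -0.983, 0.183], [-1.0, 0.0, -0.0]]
force: [-0.4, 0.0, -0.1]
grip_width: -0.0
```

```bash
python3 -c "
from g import *
im=optics.camera('scene')[:,:,::-1];cv2.imwrite('pics/scene3.png',im)
c=cv2.resize(im[190:320,200:350],None,fx=4,fy=4,interpolation=cv2.INTER_CUBIC)
print('mean diff',np.abs(c.astype(int)-cv2.imread('pics/scene2z.png')).mean())
a=cv2.imread('pics/top0.png');optics.camera('top')
for n in('bolt','tin','hasp'):print(n,[(e['p'],onz('top',e['pixel'],0)) for e in optics.spot_point(n,'top')])
print(observe()['t'])
"
```

```text
mean diff 0.9339316239316239
bolt [(0.9, array([ 0.73811552, -0.11235239,  0.        ]))]
tin [(0.7, array([0.56390697, 0.28946428, 0.        ]))]
hasp [(0.69, array([0.71450417, 0.13457977, 0.        ]))]
8.0
```

View pics/scene3.png

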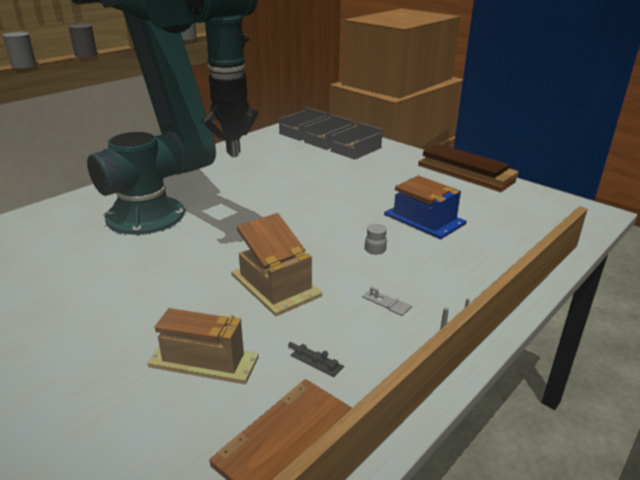

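The wide door still stands open at scene pixel (240, 272) after more than 2.5 s. The narrow sample at (345, 200) is shut, and the other items are where they were.

```bash
python3 -c "
from cell import order
print(order.hand_in())"
```

```text
the job is handed in; nothing more can be done
None
```

I pressed the wide, yellow-based door once near its free edge until it stopped, then lifted the fingers straight up. The door popped open and I handed the job in.

- **Press:** the wrist read 24.6 N with the fingertips at z = 86.9 mm, which is about 8 mm down, as expected at the stop.
- **Stays open:** the scene pictures at 5.25 s and about 7.8 s show the door open and unchanged, with the arm well clear. I judged this from the pictures only, because the door angle and the catch cannot be read directly.
- **Other things:** in the last scene picture the narrow door is still shut, and the bolt, tin, hasp and blue look-alike look unmoved.
- **Checks that disagreed:**
  - The press point differed by about 7 mm between the two cameras. I used about (0.448, 0.022) m, which also agreed with the detected origin of the sample.
  - The network's position for the tin shifted about 14 mm between the first and last looks. I took this as detection noise (p about 0.7), because nothing went near the tin and it sits at the same pixels in the pictures.

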